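# Clear the studio bench: tapes, paint jar and parts boxes to their places

### The arm

A 6-joint arm with a two-finger parallel gripper is mounted at the origin on the work surface. World frame = base frame: x ahead of the robot, y to its left, z up, the work surface at z = 0. Lengths are in m, angles in degrees, forces in N, time in s.
With the tool pointing down it reaches from about 0.4 to 0.825 m from the base axis. Payload 7 kg.
Tool frame: the origin (TCP) lies at the very end of the fingers, on their centre line; the grasp point (between the pads) lies 19 mm behind it; z points along the fingers, y is the line along which they close (so a half turn about z gives the same grasp; the last joint's range is limited). The gripper opens to 88 mm and grips with 3 to 60 N. Pads are 19 mm wide; open, the fingers measure 130 mm over their backs; the gripper's body (78 mm by 193 mm) begins 47 mm behind the grasp point.
Start: joints at [-58.551, 20.546, 0.682, 0, -70.136, -16.507], TCP at [0.174, -0.652, 0.227] pointing down, gripper open.
Joint ranges: [-176.03, 176.03], [-82.01, 121.73], [-58.28, 71.71], [-173.87, 95.51], [-174.79, -0.11], [-173.66, 173.66]. Speed limits (degrees/s): [136.94, 136.94, 172.46, 180, 180, 180].

### API

Orientations are given as [roll, pitch, yaw] about the fixed x, y, z axes, in that order (R = Rz(yaw) Ry(pitch) Rx(roll)).
In Python, from plant import get_state, imaging, r, finder gives the robot as it stands.
- The arm moves only by the shell command python3 -m handwheel 'ROWS' [FORCE]. ROWS is JSON, a list of rows, each a list of 5 numbers: the closure, from 0 (fully open) to 1 (shut), then the shift along the world's x, y, z in cm, then the turn about the world's z in degrees. A call has 1 to 8 rows; each row is the pose to reach, as a shift and turn from the pose commanded when the call began; what a row does not reach only later rows make up. A row lasts 1/8 s, in which the tool goes at most 62.5 mm and 10.7 degrees, less where a joint would pass 70% of its speed; a pose out of reach is approached as far as the arm can. A call with a gripper value outside its range is refused whole. The fingers move at their own pace and stop on an object; FORCE is the grip in N (left out, the last holds). Time passes only in rows, so rows that repeat a pose let the fingers close. It gives the time, the measured TCP pose, the force, the opening and the grip force at its end, in the units of the state.
- get_state(): the state, without advancing time (a new reading comes with each control period).
- imaging.capture(name): name is "scene" or "side" or "wrist"; returns (picture, depth): 400x640x3 uint8, red, green, blue; 400x640 float32, m along the optical axis (not along the pixel's ray), 0 where there is no reading.
- imaging.get_calibration(name): a dict with "fx", "fy", "cx", "cy" (pixels), "rvec" (rotation vector, rad) and "tvec" (3), from world to camera coordinates, as OpenCV has them; the wrist camera has in their place "hand_eye" (4x4, takes a point from camera to tool coordinates, whose origin is the TCP and whose axes are the flange's). Camera axes: x right, y down, z forward; pixel columns grow to the right and rows downward; lengths in m; the calibration is good to about 2 mm. The wrist camera is an equidistant fisheye: a pixel r from the principal point sees the ray r / f radians off the axis. A picture is of the moment at which its call begins: read the wrist's pose just before it. get_calibration takes no time and is no camera call.
- r.close_job(): hands the job in; it is judged then, once.
Trained networks look in the newest picture that a camera, given by its name, has taken for a name from the list of things; names that differ only in an ending like _2 or _b are one class to them, and where a whole thing is asked for, a point or a joint stands for the part that bears it (a point fixed in the world has none). Each returns a list of dicts, best first, with "p" (0 to 1); they miss things now and then, are a little off and sometimes report something else, mostly with a low value. They report only what shows in the picture. A call takes as long as a camera call. They do not tell look-alikes from the thing itself.
- finder.cut_out(camera, query): "region" (400x640 bool, what is visible of it) and "pixel" ([column, row] in pixels, amid what is visible of it).
The state is a dict: "time_s": time; "joints": joint angles; "qd": joint speeds; "joint_torque": joint torques, N m; "tcp_pos": TCP position; "eef_rot": TCP orientation; "contact_force": force on the tool from outside, world axes, zero at the start; "moment": the same for the moment, N m; "gripper_width": finger opening in m; "gripper_force": force on a finger pad.
Only numpy, scipy, OpenCV 4.12 (cv2) and the standard library are available. Lean on these libraries where they do the work, as an engineer would, in place of code of your own. Each camera call takes 0.05 s, during which the arm holds its last target. There are 200 camera calls.

### The job

Put the bench things away: each tape roll down over the post of the spindle of its own colour, the yellow paint jar upright on its black mat, centred in the yellow ring, and both white parts boxes together in the orange tray, standing upright side by side on its floor. Leave everything where it belongs, let go of it, and leave the hand sanitiser bottle standing where it is.

Things in the scene. Friction and masses are not known exactly. Their poses are not given: they have to be found in the camera images.
- tape_pink: Roll of pink craft tape lying flat, loose: 58 mm outside, 38 mm hole, 24 mm tall, about 50 g. Origin: centre of its underside, z up along the hole.
- tape_green: Roll of green craft tape lying flat, loose: 58 mm outside, 38 mm hole, 24 mm tall, about 50 g. Origin: centre of its underside, z up along the hole.
- jar: Yellow paint jar with a yellow cap, loose, standing: 48 mm across, 55 mm tall in all, 80 to 170 g. Origin: centre of its underside, z up.
- box_red: The wider of two white plastic parts boxes, with a red lid (fixed shut), loose, standing: 62 mm long (its x), 42 mm wide (its y), 52 mm tall (z), 100 to 210 g. Origin: centre of its underside.
- box_blue: The narrower of two white plastic parts boxes, with a blue lid (fixed shut), loose, standing: 62 mm long (its x), 28 mm wide (its y), 52 mm tall (z), 100 to 210 g. Origin: centre of its underside.
- spindle_pink: Pink tape spindle, fixed to the bench: a pink disc 76 mm across and 6 mm thick with an upright pink post in its middle, 18 mm across, its tip narrowing to 8 mm, top 45 mm above the bench. Origin: centre of the disc's underside, on the bench; z up along the post.
- spindle_green: Green tape spindle, fixed to the bench: a green disc 76 mm across and 6 mm thick with an upright green post in its middle, 18 mm across, its tip narrowing to 8 mm, top 45 mm above the bench. Origin: centre of the disc's underside, on the bench; z up along the post.
- jar_mat: Round black mat fixed to the bench, 92 mm across, 4 mm thick, with a painted yellow ring (52 mm inside, 64 mm outside) in its middle, the jar's place. Origin: centre of its underside, on the bench.
- tray: Shallow open orange tray, fixed to the bench: outside 88 mm (its x) by 100 mm (its y), 22 mm tall; walls and floor 4 mm thick, so inside 80 by 92 mm. Both boxes fit only if the first is set to one side; the most room (22 mm to spare in all) is with the two side by side along the tray's y, their length along its x, either box on either side. The boxes stand 34 mm proud of its rim. Origin: centre of its underside, on the bench; z up.
- sanitiser: Clear hand sanitiser bottle with a white cap, 50 mm across, 120 mm tall, standing loose beyond the work, about 200 g; to be left alone. Origin: centre of its underside.
Not all that is in view belongs to the job. What is shaped like the tape_green but brown or red is not meant.

How it is judged (in metres and radians):
At the end, for the whole second after the job is handed in: Each tape lies flat on the disc of its own colour's spindle with the post through it; the jar stands on its mat within 14 mm of the middle; both boxes stand upright on the tray's floor, inside its walls; all upright within 0.12 rad and at rest (horizontal distance between tape_pink and spindle_pink below 0.014 m and z of tape_pink in the frame of spindle_pink between 0.003 and 0.01 m and angle between each of tape_pink, tape_green, jar, box_red, box_blue's own z axis and vertical below 0.12 rad and linear speed of each of tape_pink, tape_green, jar, box_red, box_blue below 0.02 m/s and horizontal distance between tape_green and spindle_green below 0.014 m and z of tape_green in the frame of spindle_green between 0.003 and 0.01 m and horizontal distance between jar and jar_mat below 0.014 m and z of jar in the frame of jar_mat between 0.001 and 0.008 m and x of box_red in the frame of tray between -0.03 and 0.03 m and y of box_red in the frame of tray between -0.03 and 0.03 m and z of box_red in the frame of tray between 0.001 and 0.009 m and x of box_blue in the frame of tray between -0.03 and 0.03 m and y of box_blue in the frame of tray between -0.036 and 0.036 m and z of box_blue in the frame of tray between 0.001 and 0.009 m); the robot touches nothing.
It fails at once if the sanitiser bottle is pushed more than 30 mm or tipped over (distance of sanitiser from where it was at the start of the episode above 0.03 m or angle between sanitiser's own z axis and vertical above 0.3 rad).
It also fails if it takes over 106 s, if anything falls off the work surface, if the arm or the gripper's body presses on something with over 40 N, if the wrist force passes 120 N, or if a joint passes its speed limit or range.

## Working session

There is one attempt and no reset: what is moved stays moved. The work goes in short steps, Python scripts to look and compute and a shell command to move; the robot and the scene stay as the last step left them, time stands still between calls to the robot, and variables do not carry over. Pictures are saved under pics/ and viewed, at most 14 in all, crops included, and the job is handed in when it is done.

```bash
mkdir -p pics; ls; cat > h.py <<'E'
import numpy as np, cv2
from plant import get_state, imaging, r, finder
def cloud(name):
    pic,d=imaging.capture(name); c=imaging.get_calibration(name)
    R=cv2.Rodrigues(np.array(c["rvec"],float))[0]; t=np.array(c["tvec"],float).ravel()
    v,u=np.mgrid[:400,:640]
    P=np.stack([(u-c["cx"])/c["fx"]*d,(v-c["cy"])/c["fy"]*d,d],-1)
    W=(P-t)@R; W[d==0]=np.nan
    return pic,W
def save(n,pic,s=1): cv2.imwrite(f"pics/{n}.png",cv2.resize(pic[...,::-1],None,fx=s,fy=s,interpolation=cv2.INTER_CUBIC))
E
python3 - <<'E'
from h import *
out=[]
for n in("scene","side"):
    pic,W=cloud(n); save(n,pic); np.save(n+".npy",W)
    for q in("tape_pink","tape_green","jar","box_red","box_blue","spindle_pink","spindle_green","jar_mat","tray","sanitiser"):
        for o in finder.cut_out(n,q)[:4]:
            m=o["region"]; w=W[m]; w=w[~np.isnan(w[:,0])]
            top=w[w[:,2]>np.percentile(w[:,2],95)-.006] if len(w) else w
            print(n,q,round(o["p"],2),np.round(o["pixel"]),m.sum(),"med",np.round(np.median(w,0),3),"topmid",np.round((top.min(0)+top.max(0))/2,3) if len(w) else"")
print(get_state()["time_s"],get_state()["eef_rot"])
E
```

```text
pics
scene tape_pink 0.79 [314. 197.] 328 med [0.481 0.004 0.018] topmid [0.472 0.004 0.024]
scene tape_green 0.92 [220. 217.] 394 med [ 0.522 -0.252  0.018] topmid [ 0.51  -0.252  0.025]
scene tape_green 0.7 [260. 202.] 328 med [ 0.467 -0.151  0.016] topmid [ 0.454 -0.151  0.024]
scene tape_green 0.68 [241. 182.] 252 med [ 0.338 -0.179  0.018] topmid [ 0.324 -0.179  0.024]
scene jar 0.59 [396. 156.] 335 med [0.366 0.276 0.032] topmid [0.352 0.28  0.054]
scene box_red 0.95 [206. 193.] 521 med [ 0.404 -0.285  0.039] topmid [ 0.386 -0.284  0.053]
scene box_blue 0.55 [354. 184.] 371 med [0.473 0.123 0.036] topmid [0.453 0.129 0.052]
scene spindle_pink 0.93 [454. 190.] 355 med [0.542 0.376 0.007] topmid [0.54  0.381 0.039]
scene spindle_green 0.56 [267. 240.] 550 med [ 0.636 -0.163  0.007] topmid [ 0.633 -0.16   0.04 ]
scene spindle_green 0.32 [261. 203.] 338 med [ 0.466 -0.152  0.018] topmid [ 0.453 -0.151  0.024]
scene jar_mat 0.8 [166. 231.] 635 med [ 0.527 -0.384  0.005] topmid [ 0.522 -0.384  0.006]
scene tray 0.56 [384. 223.] 1111 med [0.647 0.134 0.008] topmid [0.652 0.133 0.021]

[... 702 characters left out ...]
] topmid [0.352 0.284 0.056]
side box_red 0.76 [398. 148.] 429 med [ 0.381 -0.27   0.042] topmid [ 0.383 -0.28   0.054]
side box_red 0.52 [309. 166.] 309 med [ 0.627 -0.152  0.007] topmid [ 0.627 -0.155  0.04 ]
side box_blue 0.82 [339. 237.] 524 med [0.448 0.143 0.042] topmid [0.451 0.131 0.054]
side spindle_pink 0.81 [276. 321.] 747 med [0.533 0.388 0.007] topmid [0.536 0.384 0.04 ]
side tray 0.66 [272. 226.] 1097 med [0.651 0.132 0.007] topmid [0.649 0.136 0.022]
side sanitiser 0.94 [246. 174.] 497 med [0.766 0.008 0.065] topmid [ 0.772 -0.002  0.118]
side sanitiser 0.74 [342. 212.] 282 med [0.468 0.015 0.021] topmid [0.468 0.006 0.026]
1.1 [-1.79999687e+02 -5.16189434e-05 -1.65055962e+02]
```

```bash
python3 - <<'E'
from h import *
a=cv2.imread("pics/scene.png"); cv2.imwrite("pics/scene_c.png",cv2.resize(a[120:290,130:490],None,fx=2.2,fy=2.2,interpolation=cv2.INTER_CUBIC))
a=cv2.imread("pics/side.png"); cv2.imwrite("pics/side_c.png",cv2.resize(a[110:380,210:460],None,fx=2.2,fy=2.2,interpolation=cv2.INTER_CUBIC))
def rect(n,lo,hi,zmin,zmax):
    W=np.load(n+".npy").reshape(-1,3); W=W[~np.isnan(W[:,0])]
    k=(W[:,0]>lo[0])&(W[:,0]<hi[0])&(W[:,1]>lo[1])&(W[:,1]<hi[1])&(W[:,2]>zmin)&(W[:,2]<zmax)
    p=W[k,:2].astype(np.float32)*1000
    return k.sum(),np.round(cv2.minAreaRect(p),1).tolist() if 0 else cv2.minAreaRect(p)
for n in("scene","side"):
    print(n,"red",rect(n,(.33,-.34),(.45,-.23),.047,.065))
    print(n,"blue",rect(n,(.40,.07),(.51,.19),.047,.065))
    print(n,"tray",rect(n,(.58,.06),(.72,.20),.016,.027))
    print(n,"mat",rect(n,(.45,-.45),(.6,-.31),.0035,.012))
    print(n,"spP",rect(n,(.48,.3),(.6,.44),.004,.01), rect(n,(.48,.3),(.6,.44),.02,.06))
    print(n,"spG",rect(n,(.57,-.22),(.7,-.1),.004,.01), rect(n,(.57,-.22),(.7,-.1),.02,.06))
    print(n,"tP",rect(n,(.42,-.05),(.53,.05),.02,.03)); print(n,"jar",rect(n,(.3,.23),(.41,.33),.05,.06))
E
```

```text
scene red (np.int64(213), ((383.6903991699219, -285.8906555175781), (67.86881256103516, 45.24388122558594), 25.398479461669922))
scene blue (np.int64(137), ((453.1791076660156, 128.8101043701172), (29.86684799194336, 69.26864624023438), 88.09095001220703))
scene tray (np.int64(305), ((651.8238525390625, 133.13970947265625), (101.48910522460938, 93.65019226074219), 87.93208312988281))
scene mat (np.int64(574), ((525.374755859375, -375.7591247558594), (130.12657165527344, 145.64097595214844), 82.45552825927734))
scene spP (np.int64(231), ((542.4534912109375, 377.7613220214844), (73.98638916015625, 85.23458099365234), 54.80784606933594)) (np.int64(59), ((541.2797241210938, 379.6006164550781), (17.308528900146484, 13.884740829467773), 67.2750015258789))
scene spG (np.int64(392), ((635.0166015625, -159.00999450683594), (116.6880111694336, 128.7589874267578), 89.89250946044922)) (np.int64(79), ((632.8443603515625, -160.98837280273438), (17.164649963378906, 14.792757987976074), 80.5233383178711))
scene tP (np.int64(139), ((469.675537109375, 4.352977752685547), (53.84031677246094, 59.5190467
[... 708 characters left out ...]
382812, 367.4230651855469), (117.5085678100586, 136.9281768798828), 1.661122441291809)) (np.int64(70), ((535.84130859375, 384.06561279296875), (16.869171142578125, 16.44239616394043), 7.515613079071045))
side spG (np.int64(266), ((634.2943115234375, -161.10455322265625), (120.54265594482422, 121.9183120727539), 85.05750274658203)) (np.int64(46), ((627.1966552734375, -156.076171875), (13.652193069458008, 16.813100814819336), 78.17765045166016))
side tP (np.int64(160), ((467.5180358886719, 6.791774749755859), (53.82274627685547, 57.03023910522461), 15.976595878601074))
side jar (np.int64(235), ((352.4508056640625, 283.0625305175781), (40.05047607421875, 45.65541076660156), 13.641138076782227))
```

View pics/scene_c.png

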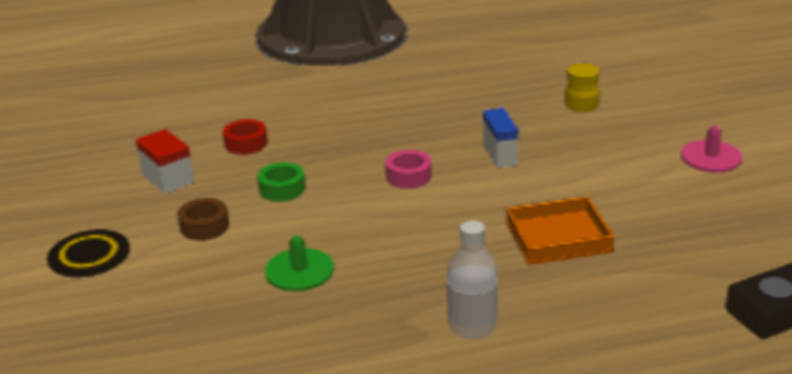

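View pics/side_c.png

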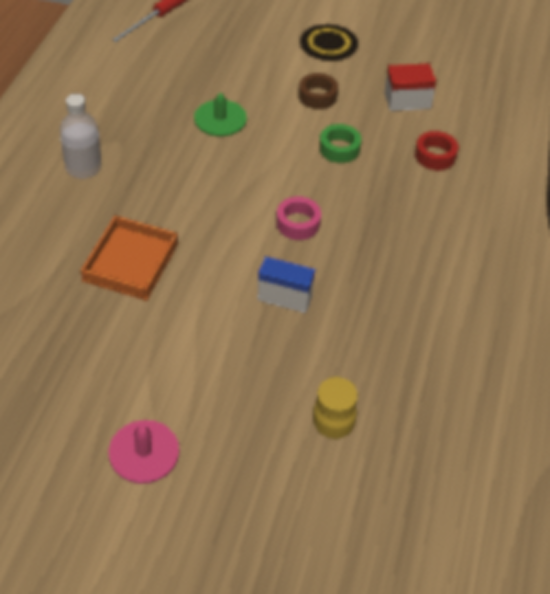

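Pixel mapping: three rolls share the green tape's shape: brown at scene px (222,219), red at (241,182) and green at (258,202). Only the one at (258,202) is green, and it is clearly green in both enlarged crops. The rest: pink tape (315,197), blue box (356,182), red box (206,193), jar (395,160), mat (170,234), tray (384,224), bottle (345,247).

The red box goes first.

```bash
python3 -m handwheel '[[0,21,36.7,-10,99],[0,21,36.7,-10,99],[0,21,36.7,-10,99],[0,21,36.7,-10,99],[0,21,36.7,-10,99],[0,21,36.7,-10,99],[0,21,36.7,-10,99],[0,21,36.7,-10,99]]' 25
python3 - <<'E'
from h import *
W=np.load("scene.npy");S=np.load("side.npy")
pic=cv2.imread("pics/scene.png");pi2=cv2.imread("pics/side.png")
for P,Wd,(u0,u1,v0,v1) in((pic,W,(140,200,215,255)),(pi2,S,(335,385,115,145))):
    hsv=cv2.cvtColor(P,cv2.COLOR_BGR2HSV)[v0:v1,u0:u1]; w=Wd[v0:v1,u0:u1]
    print(cv2.minEnclosingCircle((w[(hsv[...,2]<70)&~np.isnan(w[...,0])][:,:2]*1000).astype(np.float32)), np.median(w[(hsv[...,2]<70)],0))
E
```

```text
time_s: 2.1
tcp_pos: [0.3855, -0.2821, 0.1261]
eef_rot: [180.0, 0.0, -78.5]
contact_force: [-0.6, -0.8, 0.2]
gripper_width: 0.0878
gripper_force: 0.0
((526.3729248046875, -381.9315185546875), 47.73011779785156) [nan nan nan]
((527.0191040039062, -380.7103271484375), 46.5921745300293) [ 0.52416927 -0.37645843  0.00504509]
```

```bash
python3 -m handwheel '[[0,0,-0.2,0,12.5],[0,0,-0.2,-2,12.5],[0,0,-0.2,-6,12.5],[0,0,-0.2,-10,12.5],[0,0,-0.2,-10,12.5],[1,0,-0.2,-10,12.5],[1,0,-0.2,-10,12.5],[1,0,-0.2,-10,12.5]]'
```

```text
time_s: 3.1
tcp_pos: [0.3849, -0.2874, 0.0278]
eef_rot: [-179.9, -0.1, -66.6]
contact_force: [0.6, -0.2, 0.1]
gripper_width: 0.0633
gripper_force: 0.0
```

```bash
python3 -m handwheel '[[1,0,0,0,0],[1,0,0,0,0],[1,0,0,3,0],[1,0,0,8,0],[1,4,6,8,-5],[1,8,12,8,-10],[1,12,18,8,-15],[1,16,24,8,-20]]' 25
```

```text
time_s: 4.1
tcp_pos: [0.5233, -0.0773, 0.107]
eef_rot: [-180.0, 0.0, -86.8]
contact_force: [2.1, -1.0, -1.4]
gripper_width: 0.0619
gripper_force: 25.0
```

```bash
python3 -m handwheel '[[1,4,6,0,-5.6],[1,8,12,0,-5.6],[1,10.6,18,0,-5.6],[1,10.6,19.8,0,-5.6],[1,10.6,19.8,0,-5.6],[1,10.6,19.8,-3,-5.6],[1,10.6,19.8,-3,-5.6],[1,10.6,19.8,-3,-5.6]]'
python3 - <<'E'
from h import *
print(get_state()["tcp_pos"],get_state()["eef_rot"])
for n in("scene","side"):
    pic,W=cloud(n); save("t_"+n,pic[110:310,250:480] if n=="scene" else pic[180:290,210:350],2.6 if n=="scene" else 4)
    for q in("tray","box_red"):
        for o in finder.cut_out(n,q)[:1]:
            w=W[o["region"]]; w=w[~np.isnan(w[:,0])]; z=np.percentile(w[:,2],95)
            k=w[(w[:,2]>z-.006)&(w[:,2]<z+.006)]
            print(n,q,o["p"],z,cv2.minAreaRect((k[:,:2]*1000).astype(np.float32)))
E
```

```text
time_s: 5.1
tcp_pos: [0.6289, 0.1182, 0.0774]
eef_rot: [-180.0, -0.0, -92.2]
contact_force: [0.8, 0.5, -1.5]
gripper_width: 0.0617
gripper_force: 25.0
[0.62887551 0.11821966 0.0773857 ] [-1.79979440e+02 -1.12490752e-02 -9.22337340e+01]
scene tray 0.69 0.05430362731201184 ((452.240966796875, 128.88168334960938), (28.779827117919922, 67.21094512939453), 88.58981323242188)
scene box_red 0.83 0.10263211162660475 ((637.5498657226562, 105.99517822265625), (71.30260467529297, 35.149757385253906), 30.61172103881836)
side tray 0.67 0.02311743480371686 ((649.3194580078125, 139.00897216796875), (97.20319366455078, 89.7421646118164), 87.13638305664062)
side box_red 0.89 0.10509846410272963 ((627.6224975585938, 123.73480224609375), (43.79418182373047, 62.545310974121094), 86.53480529785156)
```

```bash
python3 -m handwheel '[[1,2.2,3.3,0,0],[1,2.2,3.3,0,0],[1,2.2,3.3,0,0],[1,2.2,3.3,-2,0],[1,2.2,3.3,-2,0],[1,2.2,3.3,-2,0]]'
python3 - <<'E'
from h import *
print(get_state()["tcp_pos"])
for n in("scene","side"):
    pic,W=cloud(n); save("u_"+n,pic[180:270,330:450] if n=="scene" else pic[180:290,210:350],5)
E
```

```text
time_s: 6.15
tcp_pos: [0.6508, 0.1515, 0.0572]
eef_rot: [-180.0, -0.0, -92.2]
contact_force: [-0.5, 0.4, -2.4]
gripper_width: 0.0616
gripper_force: 25.0
[0.65079322 0.15148043 0.05715138]
```

View pics/u_side.png

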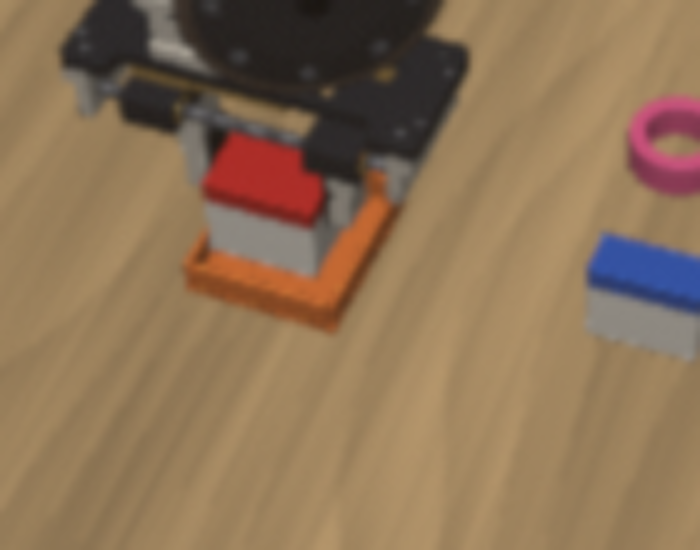

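The red box hangs over the near half of the tray (crop (265,205)), square with its walls. Next I lower and release it.

```bash
python3 -m handwheel '[[1,0,0,-1.5,0],[1,0,0,-2.4,0],[1,0,0,-2.5,0],[1,0,0,-2.5,0],[0,0,0,-2.5,0],[0,0,0,-2.5,0],[0,0,0,-2.5,0],[0,0,0,2,0]]'
```

```text
time_s: 7.25
tcp_pos: [0.6483, 0.1508, 0.0733]
eef_rot: [179.6, -0.2, -92.3]
contact_force: [-0.3, 0.2, 0.3]
gripper_width: 0.0872
gripper_force: 0.0
```

```bash
python3 -m handwheel '[[0,-2,-2,3,0],[0,-6,-5,3,0],[0,-10,-8,3,0],[0,-14,-11,3,0],[0,-18.2,-14.6,3,0],[0,-18.2,-14.6,0,0],[0,-18.2,-14.6,0,0],[0,-18.2,-14.6,-3,0]]' 15
python3 - <<'E'
from h import *
print(get_state()["tcp_pos"])
for n in("scene","side"):
    pic,W=cloud(n); save("v_"+n,pic[180:270,300:450] if n=="scene" else pic[180:290,210:380],5)
E
```

```text
time_s: 8.25
tcp_pos: [0.4715, 0.0069, 0.0485]
eef_rot: [-179.7, 0.1, -92.1]
contact_force: [0.1, 0.3, -0.9]
gripper_width: 0.0873
gripper_force: 0.0
[0.47148479 0.00694057 0.04854532]
```

View pics/v_scene.png

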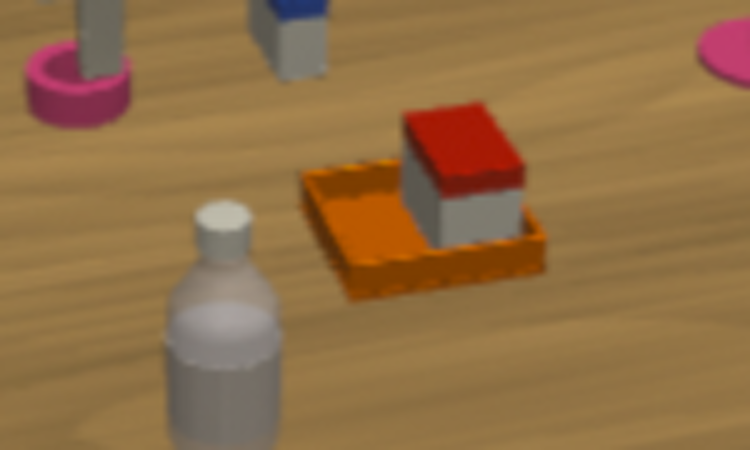

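The red box stands upright in the tray's far (+y) half (crop (465,170)), with free floor to its left. The gripper is over the pink tape (crop (80,85)).

```bash
python3 -m handwheel '[[0,0,0,-2.5,0],[0,0,0,-4.1,0],[0,0,0,-4.1,0],[1,0,0,-4.1,0],[1,0,0,-4.1,0],[1,0,0,-4.1,0],[1,0,0,-4.1,0],[1,0,0,-4.1,0]]' 15
```

```text
time_s: 9.35
tcp_pos: [0.469, 0.0059, 0.006]
eef_rot: [-180.0, 0.0, -92.2]
contact_force: [-1.1, -1.0, 5.9]
gripper_width: 0.0581
gripper_force: 15.0
```

```bash
python3 -m handwheel '[[1,0,0,4,0],[1,0,0,9,0],[1,1,6,9,0],[1,2,12,9,0],[1,3,18,9,0],[1,4,24,9,0],[1,5.5,30,9,0],[1,6.8,36,9,0]]'
python3 -m handwheel '[[1,0,1.5,0,0],[1,0,1.5,0,0],[1,0,1.5,-2,0]]'
python3 - <<'E'
from h import *
s=get_state();print(s["tcp_pos"],s["gripper_width"])
pic,W=cloud("side"); save("w_side",pic[260:380,220:380],4.5)
E
```

```text
time_s: 10.35
tcp_pos: [0.5367, 0.3677, 0.0953]
eef_rot: [180.0, -0.0, -92.2]
contact_force: [2.0, -0.6, 0.5]
gripper_width: 0.058
gripper_force: 15.0
time_s: 10.72
tcp_pos: [0.5371, 0.3805, 0.0767]
eef_rot: [-179.9, 0.1, -92.2]
contact_force: [-0.6, 0.5, -1.7]
gripper_width: 0.0581
gripper_force: 15.0
[0.53708399 0.38045744 0.07665403] 0.058142997870166274
```

View pics/w_side.png

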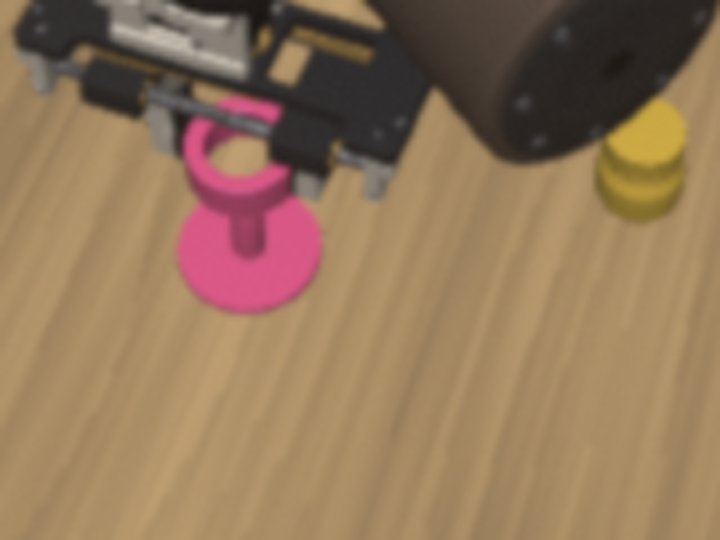

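The tape ring (crop (240,155)) hangs straight above the pink post (crop (248,225)). Lowering and letting go.

```bash
python3 -m handwheel '[[1,0,0,-3,0],[1,0,0,-5.5,0],[1,0,0,-6.3,0],[1,0,0,-6.3,0],[0,0,0,-6.3,0],[0,0,0,-6.3,0],[0,0,0,-3,0],[0,0,0,2,0]]'
```

```text
time_s: 11.78
tcp_pos: [0.536, 0.38, 0.0952]
eef_rot: [179.9, -0.1, -92.2]
contact_force: [-0.9, 0.6, -0.2]
gripper_width: 0.0867
gripper_force: 0.0
```

```bash
python3 -m handwheel '[[0,-3,-2,0,0],[0,-8,-4.5,0,0],[0,-13,-7,0,0],[0,-18.4,-9.9,0,0],[0,-18.4,-9.9,0,0],[0,-18.4,-9.9,-2,0],[0,-18.4,-9.9,-3,0]]'
python3 - <<'E'
from h import *
print(get_state()["tcp_pos"])
pic,W=cloud("side"); save("x_side",pic[230:380,220:400],4)
for q in("tape_pink","spindle_pink"):
  for o in finder.cut_out("side",q)[:2]:
    w=W[o["region"]];w=w[~np.isnan(w[:,0])];z=np.percentile(w[:,2],90);print(q,o["p"],o["pixel"],z)
pic,W=cloud("scene")
p=W[(abs(W[...,0]-.538)<.06)&(abs(W[...,1]-.381)<.06)]
k=p[(p[:,2]>.024)&(p[:,2]<.036)];print(len(k),cv2.minAreaRect((k[:,:2]*1000).astype(np.float32)),np.median(k[:,2]))
E
```

```text
time_s: 12.65
tcp_pos: [0.3529, 0.2822, 0.0654]
eef_rot: [-180.0, 0.0, -92.2]
contact_force: [-0.1, -0.2, -0.2]
gripper_width: 0.088
gripper_force: 0.0
[0.35287861 0.28215882 0.06544597]
tape_pink 0.69 [278.7, 311.5] 0.031759266073955135
spindle_pink 0.6 [272.7, 317.9] 0.034734251700252045
158 ((541.1070556640625, 376.12261962890625), (56.88138198852539, 58.414085388183594), 58.2699089050293) 0.029020311935239046
```

View pics/x_side.png

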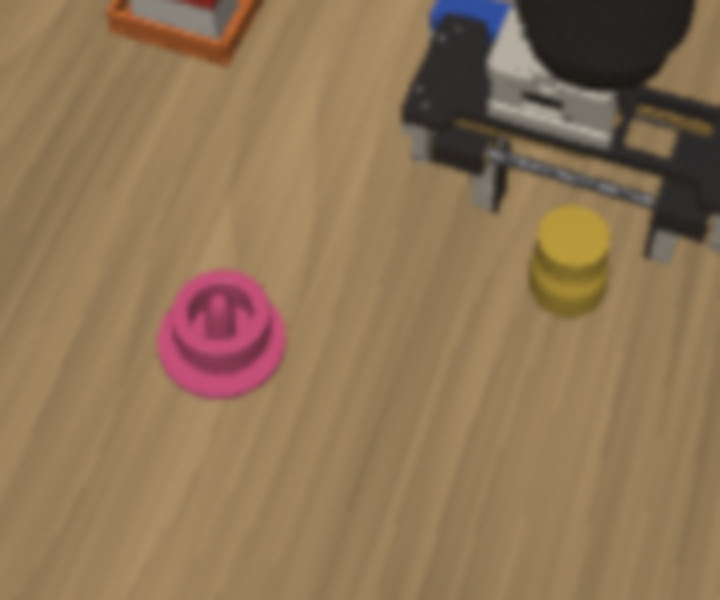

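The pink tape lies flat on its disc with the post through it (crop (222,325)). The open fingers straddle the jar (crop (570,260)).

```bash
python3 -m handwheel '[[0,0,0,-3,0],[0,0,0,-5.2,0],[0,0,0,-5.2,0],[1,0,0,-5.2,0],[1,0,0,-5.2,0],[1,0,0,-5.2,0],[1,0,0,-5.2,0],[1,0,0,-5.2,0]]' 25
python3 -m handwheel '[[1,0,0,0,0],[1,0,0,5,0],[1,0,0,10,0],[1,1.5,-5,10,0],[1,3,-11,10,0],[1,4.5,-17,10,0],[1,6,-23,10,0],[1,7.5,-29,10,0]]'
```

```text
time_s: 13.85
tcp_pos: [0.3527, 0.282, 0.0138]
eef_rot: [-180.0, 0.0, -92.2]
contact_force: [-0.7, -0.5, 2.9]
gripper_width: 0.0466
gripper_force: 25.0
time_s: 14.85
tcp_pos: [0.4277, -0.01, 0.1136]
eef_rot: [-180.0, 0.0, -92.2]
contact_force: [1.3, 0.8, -2.0]
gripper_width: 0.0467
gripper_force: 25.0
```

```bash
python3 -m handwheel '[[1,1.5,-6,0,0],[1,3,-12,0,0],[1,4.5,-18,0,0],[1,6,-24,0,0],[1,8,-30,0,0],[1,9.8,-35,0,0],[1,9.8,-37.1,0,0],[1,9.8,-37.1,0,0]]'
python3 -m handwheel '[[1,0,0,-4,0],[1,0,0,-7,0],[1,0,0,-7,0]]'
python3 - <<'E'
from h import *
s=get_state();print(s["tcp_pos"],s["gripper_width"])
pic,W=cloud("scene"); save("y_scene",pic[195:275,120:260],5)
E
```

```text
time_s: 15.85
tcp_pos: [0.5246, -0.3801, 0.1122]
eef_rot: [179.9, 0.0, -92.4]
contact_force: [-1.3, 0.2, -0.7]
gripper_width: 0.0466
gripper_force: 25.0
time_s: 16.23
tcp_pos: [0.5236, -0.3771, 0.0413]
eef_rot: [179.7, 0.1, -92.2]
contact_force: [-0.9, 0.5, -1.4]
gripper_width: 0.0468
gripper_force: 25.0
[ 0.52362406 -0.37707409  0.04128643] 0.046809307702655616
```

View pics/y_scene.png

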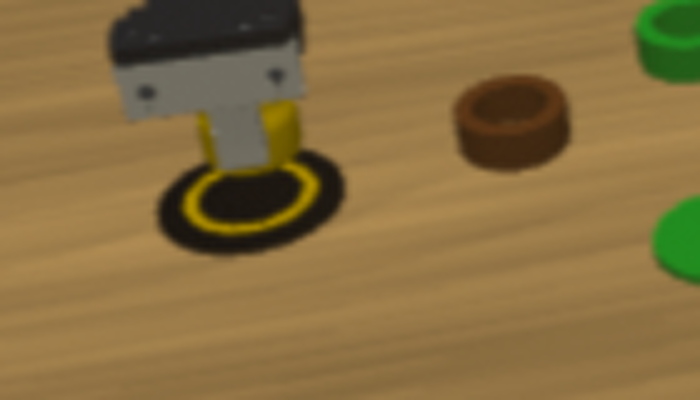

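The jar hangs over the mat's middle (crop (250,160) against ring centre (252,200), the difference being its height). Lowering it.

```bash
python3 -m handwheel '[[1,0,0,-1.5,0],[1,0,0,-1.5,0],[1,0,0,-2.3,0],[1,0,0,-2.3,0]]'
```

```text
time_s: 16.77
tcp_pos: [0.5253, -0.379, 0.0201]
eef_rot: [180.0, 0.0, -92.2]
contact_force: [0.0, -0.3, -1.8]
gripper_width: 0.047
gripper_force: 25.0
```

```bash
python3 -m handwheel '[[1,0,-0.1,-0.2,0],[1,0,-0.1,-0.2,0],[0,0,-0.1,-0.2,0],[0,0,-0.1,-0.2,0],[0,0,-0.1,-0.2,0],[0,0,-0.1,2,0],[0,0,-0.1,7,0],[0,0,-0.1,8,0]]'
python3 - <<'E'
from h import *
print(get_state()["tcp_pos"])
pic,W=cloud("scene"); save("z_scene",pic[170:270,130:290],4.8)
p=W[(abs(W[...,0]-.526)<.06)&(abs(W[...,1]+.381)<.06)&(W[...,2]>.05)&(W[...,2]<.064)];print(len(p),cv2.minEnclosingCircle((p[:,:2]*1000).astype(np.float32)),p[:,2].max())
E
```

```text
time_s: 17.77
tcp_pos: [0.5278, -0.3812, 0.1046]
eef_rot: [-179.7, -0.2, -92.2]
contact_force: [0.7, -0.6, -0.0]
gripper_width: 0.0871
gripper_force: 0.0
[ 0.52775303 -0.38116997  0.10456229]
192 ((526.6166381835938, -382.4723205566406), 24.724822998046875) 0.06311054326588615
```

View pics/z_scene.png

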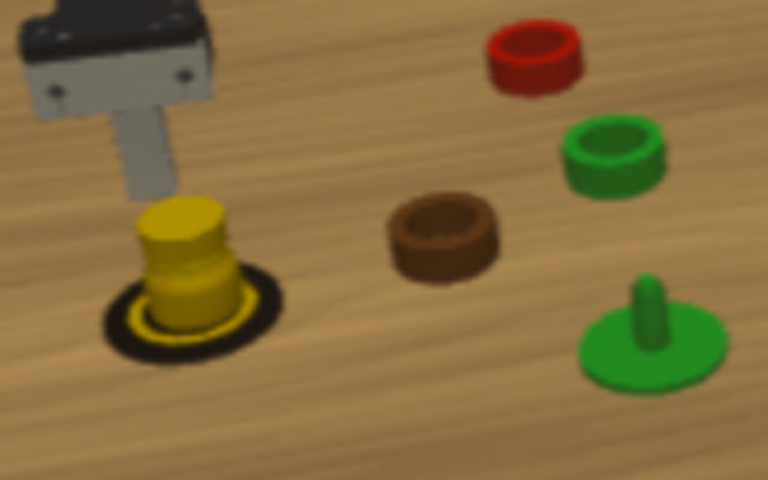

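The jar stands upright in the yellow ring (crop (190,265)). Green tape (crop (613,155)) next. It is clearly green, beside the red (535,58) and brown (443,238) look-alikes.

```bash
python3 -m handwheel '[[0,-1,4,0,0],[0,-3,10,0,0],[0,-5,16,0,0],[0,-7.3,21,0,0],[0,-7.3,22.9,-2,0],[0,-7.3,22.9,-5,0],[0,-7.3,22.9,-5,0],[0,-7.3,22.9,-5,0]]' 15
```

```text
time_s: 18.82
tcp_pos: [0.4529, -0.1514, 0.0509]
eef_rot: [180.0, -0.0, -92.2]
contact_force: [-0.4, 0.3, -0.1]
gripper_width: 0.0875
gripper_force: 0.0
```

```bash
python3 -m handwheel '[[0,0,0,-2.5,0],[0,0,0,-4.5,0],[0,0,0,-4.5,0],[1,0,0,-4.5,0],[1,0,0,-4.5,0],[1,0,0,-4.5,0],[1,0,0,-4.5,0],[1,0,0,-4.5,0]]' 15
python3 -m handwheel '[[1,0,0,3,0],[1,0,0,7,0],[1,6,-0.3,7,0],[1,12,-0.6,7,0],[1,17.7,-0.9,7,0],[1,17.7,-0.9,7,0],[1,17.7,-0.9,7,0],[1,17.7,-0.9,7,0]]'
python3 - <<'E'
from h import *
print(get_state()["tcp_pos"])
a,_=cloud("scene");b,_=cloud("side"); save("g",np.hstack([a[180:270,215:315],b[110:200,265:365]]),4)
E
```

```text
time_s: 19.82
tcp_pos: [0.453, -0.1511, 0.006]
eef_rot: [-180.0, -0.0, -92.2]
contact_force: [-1.3, 0.3, 6.6]
gripper_width: 0.0583
gripper_force: 15.0
time_s: 20.82
tcp_pos: [0.6286, -0.1601, 0.0756]
eef_rot: [180.0, 0.0, -92.2]
contact_force: [-0.1, 0.1, 0.4]
gripper_width: 0.0581
gripper_force: 15.0
[ 0.62857645 -0.16009739  0.07559565]
```

View pics/g.png

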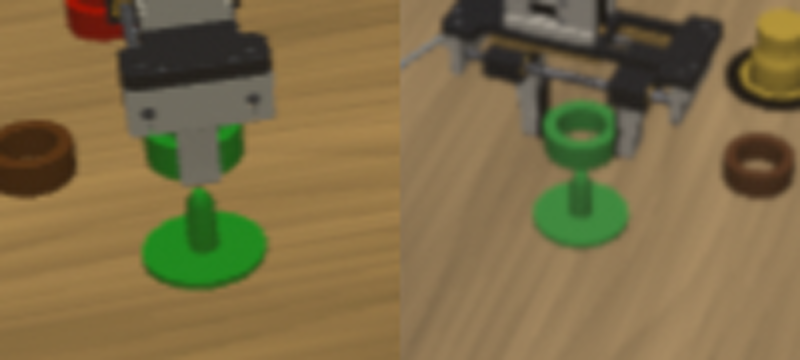

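The green tape hangs over the green post in both views (left (195,150) over (202,220), right (580,135) over (580,195)). Lowering to 13 mm and releasing.

```bash
python3 -m handwheel '[[1,0,0,-3,0],[1,0,0,-5.5,0],[1,0,0,-6.3,0],[1,0,0,-6.3,0],[0,0,0,-6.3,0],[0,0,0,-6.3,0],[0,0,0,-6.3,0],[0,0,0,-2,0]]'
python3 -m handwheel '[[0,0,0,6,0],[0,-4,6,7,0],[0,-7,12,7,0],[0,-10,18,7,0],[0,-14,23,7,0],[0,-17.7,28,7,0],[0,-17.7,29,7,0],[0,-17.7,29,7,0]]' 25
```

```text
time_s: 21.92
tcp_pos: [0.6271, -0.16, 0.0528]
eef_rot: [179.6, 0.0, -92.3]
contact_force: [0.3, -0.6, 0.5]
gripper_width: 0.0866
gripper_force: 0.0
time_s: 22.92
tcp_pos: [0.4521, 0.1316, 0.1262]
eef_rot: [-179.9, 0.1, -92.0]
contact_force: [-0.2, -0.1, 0.5]
gripper_width: 0.0872
gripper_force: 0.0
```

```bash
python3 -m handwheel '[[0,0,0,-5,0],[0,0,0,-9,0],[0,0,0,-9.9,0],[0,0,0,-9.9,0],[1,0,0,-9.9,0],[1,0,0,-9.9,0],[1,0,0,-9.9,0],[1,0,0,-9.9,0]]' 25
python3 - <<'E'
from h import *
a,W=cloud("scene");b,_=cloud("side"); save("g2",np.hstack([a[150:240,215:395],b[110:200,265:365]]),2.8)
p=W[(abs(W[...,0]-.63)<.05)&(abs(W[...,1]+.16)<.05)&(W[...,2]>.024)&(W[...,2]<.036)];print(len(p),cv2.minEnclosingCircle((p[:,:2]*1000).astype(np.float32)),np.median(p[:,2]))
E
```

```text
time_s: 23.92
tcp_pos: [0.4528, 0.13, 0.0272]
eef_rot: [-180.0, 0.0, -92.2]
contact_force: [-2.8, 0.1, 7.1]
gripper_width: 0.062
gripper_force: 25.0
232 ((632.0328369140625, -160.62692260742188), 30.040451049804688) 0.029761970674195695
```

View pics/g2.png

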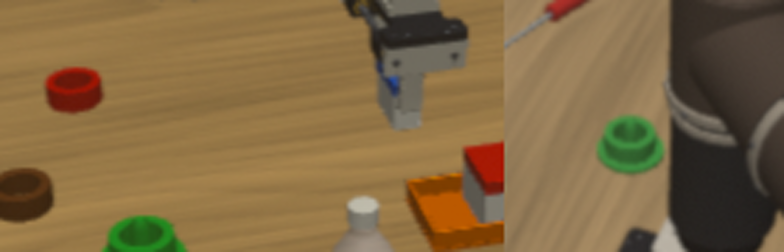

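The green tape sits on its spindle, and the blue box is gripped (crop (400,100)). Carrying it over the tray.

```bash
python3 -m handwheel '[[1,0,0,4,0],[1,0,0,8,0],[1,5,-1,8,0],[1,11,-2,8,0],[1,16,-2,8,0],[1,19.7,-2,8,0],[1,19.7,-2,8,0],[1,19.7,-2,6,0]]'
python3 -m handwheel '[[1,0,0,-3,0],[1,0,0,-3,0],[1,0,0,-3,0]]'
python3 - <<'E'
from h import *
print(get_state()["tcp_pos"])
a,_=cloud("scene");b,_=cloud("side"); save("b",np.hstack([a[180:270,330:430],b[185:275,220:320]]),4)
E
```

```text
time_s: 25.02
tcp_pos: [0.6502, 0.11, 0.0872]
eef_rot: [-179.9, 0.0, -92.2]
contact_force: [-0.8, 0.6, -1.6]
gripper_width: 0.062
gripper_force: 25.0
time_s: 25.4
tcp_pos: [0.6498, 0.1101, 0.0576]
eef_rot: [-180.0, -0.0, -92.2]
contact_force: [-0.2, 0.8, -0.5]
gripper_width: 0.0617
gripper_force: 25.0
[0.64983464 0.11005615 0.05760535]
```

View pics/b.png

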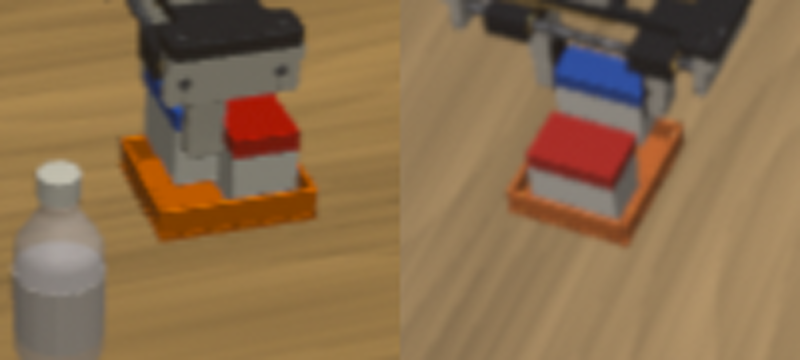

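The blue box hangs over the free half of the tray, beside the red one and clear of it (left (175,130), right (600,85)). Lowering.

```bash
python3 -m handwheel '[[1,0,0,-1.2,0],[1,0,0,-2.2,0],[1,0,0,-2.5,0],[1,0,0,-2.5,0],[0,0,0,-2.5,0],[0,0,0,-2.5,0],[0,0,0,-2.5,0],[0,0,0,2,0]]'
python3 -m handwheel '[[0,0,0,6,0],[0,-5,0,10,0],[0,-11,0,10,0],[0,-17,0,10,0],[0,-20,0,10,0],[0,-20,0,10,0]]'
python3 - <<'E'
from h import *
a,W=cloud("scene");b,S=cloud("side"); save("f",np.vstack([a[140:260,140:480],b[120:370,130:470]]),1.6)
for D in(W,S):
  p=D[(abs(D[...,0]-.65)<.05)&(abs(D[...,1]-.134)<.055)&(D[...,2]>.049)&(D[...,2]<.066)]
  for lo,hi in((.08,.128),(.131,.19)):
    k=p[(p[:,1]>lo)&(p[:,1]<hi)];print(cv2.minAreaRect((k[:,:2]*1000).astype(np.float32)),np.percentile(k[:,2],[5,50,95]))
s=get_state();print(s["tcp_pos"],s["contact_force"])
E
```

```text
time_s: 26.5
tcp_pos: [0.6472, 0.1089, 0.0733]
eef_rot: [179.6, -0.2, -92.2]
contact_force: [1.3, 0.8, 1.4]
gripper_width: 0.087
gripper_force: 0.0
time_s: 27.25
tcp_pos: [0.4481, 0.1098, 0.1774]
eef_rot: [-179.9, 0.1, -92.1]
contact_force: [0.2, -0.3, 0.9]
gripper_width: 0.0875
gripper_force: 0.0
((649.3810424804688, 108.31123352050781), (29.24951171875, 68.12678527832031), 87.39225769042969) [0.05030731 0.05616191 0.05843446]
((650.5669555664062, 153.6476593017578), (43.34882736206055, 70.26651000976562), 88.8162612915039) [0.05050747 0.05623647 0.05872875]
((648.5433959960938, 110.75141906738281), (31.24573516845703, 62.68828201293945), 88.21096801757812) [0.05035374 0.05631911 0.05974791]
((649.7784423828125, 156.47325134277344), (48.520145416259766, 64.69497680664062), 88.37326049804688) [0.05126947 0.0566399  0.05986958]
[0.45011368 0.1102271  0.1772466 ] [-0.30101042  0.67958656  0.29847377]
```

View pics/f.png

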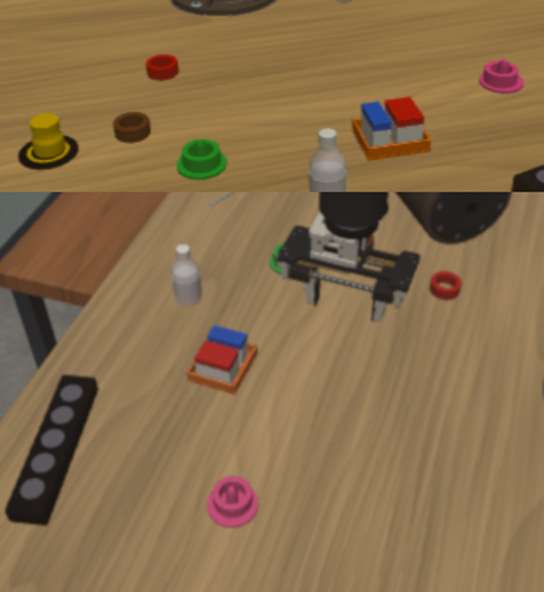

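Both boxes stand side by side in the tray, with their tops level at 56 mm as expected on the 4 mm floor. Both tapes are on their spindles, the jar is on its mat, and the bottle is untouched. The gripper is clear of everything, so I'm handing in.

```bash
python3 -c "
from h import *
print(r.close_job())"
```

```text
the job is handed in; nothing more can be done
None
```

The job is handed in at about 27 s: both tapes are on their spindles, the jar is centred on its mat, both boxes stand in the tray and the bottle was not moved; the hand-in returned no verdict, so this rests on my last camera check.

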